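# Feed a bushing down the chute to the escapement stop

## Robot

A 6-joint arm with a two-finger parallel gripper is mounted at the origin on the work surface. World frame = base frame: x ahead of the robot, y to its left, z up, the work surface at z = 0. Lengths are in m, angles in rad, forces in N, time in s.
With the tool pointing down it reaches from about 0.3 to 0.875 m from the base axis. Payload 6.4 kg.
Tool frame: the origin (TCP) lies midway between the tips of the shut fingers; the grasp point (between the pads) lies 19 mm behind it; z points along the fingers, y is the line along which they close (so a half turn about z gives the same grasp; the last joint's range is limited). The gripper opens to 85 mm and grips with 20 to 120 N. Pads are 22 mm wide; open, the fingers measure 114 mm over their backs; the gripper's body (76 mm by 85 mm) begins 54 mm behind the grasp point. The pads swing forward as they close: fully open they stand 13 mm farther back than shut.
Start: joints at [-1.505, 0.181, 1.607, -0, 1.354, -0.206], TCP at [0.154, -0.554, 0.231] pointing down, gripper open.
Joint ranges: [-2.99, 2.99], [-0.89, 2.07], [0.3, 2.58], [-1.14, 4.28], [0, 2.63], [-3.12, 3.12]. Speed limits (rad/s): [2.57, 2.57, 3.01, 3.14, 3.14, 3.14].

## Interface

Orientations are given as a unit quaternion [w, x, y, z].
In Python, from bench import ctrl gives the robot as it stands. The module is installed in compiled form; this text tells all that it offers.
- The arm moves only by the tool move_arm, never from a script. Its argument "plan" is one flat list of numbers, 6 for each row, row after row: the shift along the world's x, y, z in units of 50 mm (1.0 is 50 mm), then the turn, a rotation vector about the world's x, y, z in rad. A call has 1 to 10 rows; each row is the pose to reach, as a shift and turn from the pose commanded when the call began; what a row does not reach only later rows make up. A row lasts 1/8 s, in which the tool goes at most 62.5 mm and 10.7 degrees, less where a joint would pass 70% of its speed; a pose out of reach is approached as far as the arm can. A call with a gripper value outside its range is refused whole. "grip" is the finger opening in mm, from 0 to 85.4, set as the call begins (left out, the last holds). The fingers move at their own pace and stop on an object; the grip force is fixed at half the most. Time passes only in rows, so rows that repeat a pose let the fingers close. It gives the time, the measured TCP pose, the force, the opening and the grip force at its end, in the units of the state.
- ctrl.get_obs(): the state, without advancing time (a new reading comes with each control period).
- ctrl.camera(name): name is "scene" or "side" or "wrist"; returns a dict with "pixels" (400x640x3 uint8, red, green, blue), "fx", "fy", "cx", "cy" (pixels), "dist_coeffs" ([k1, k2, p1, p2, k3] as OpenCV has them; the pictures are not rectified), "origin" and "attitude" of the camera in the world. Camera axes: x right, y down, z forward; pixel columns grow to the right and rows downward; lengths in m; the calibration is good to about 2 mm. A picture is of the moment at which its call begins. There is no depth.
- ctrl.hand_in(): hands the job in; it is judged then, once.
The state is a dict: "time_s": time; "q": joint angles; "dq": joint speeds; "joint_efforts": joint torques, N m; "eef_pos": TCP position; "eef_rot": TCP orientation; "wrist_force": force on the tool from outside, world axes, zero at the start; "torque": the same for the moment, N m; "opening": opening from 0.0 (shut) to 1.0 (fully open); "grasp_force": force on a finger pad.
Only numpy, scipy, OpenCV 4.12 (cv2) and the standard library are available. Lean on these libraries where they do the work, as an engineer would, in place of code of your own. Each camera call takes 0.05 s, during which the arm holds its last target. There are 200 camera calls.

## Task

Take the wide plain steel bushing from the grey tray, stand it in the flared top mouth of the sloped feed chute and let go, then push it down the chute, past the sprung brake rollers, until it presses the sprung stop plate in by a millimetre or two. Be gentle: the plate must never be pushed in more than 3 mm, which would trip the escapement. Let go so that the bushing is left standing in the chute against the plate, and leave the other two steel parts, the tape and the pliers where they lie.

Things in the scene. Friction and masses are not known exactly. Their poses are not given: they have to be found in the camera images.
- bushing: The wide plain steel bushing: a straight ring, 46 mm outside diameter, 28 mm bore, 36 mm tall, about 0.2 to 0.4 kg, standing on end in the grey tray. Origin at the centre of its underside, z along its axis. The slim bushing and the flanged plug beside it are not wanted.
- slim_bushing: A slim plain steel bushing, 32 mm outside diameter, 20 mm bore, 36 mm tall, standing in the grey tray; leave it. Origin at the centre of its underside.
- flanged_plug: A solid steel plug, 30 mm diameter with a 46 mm wide, 8 mm thick flange at its foot, 36 mm tall, standing in the grey tray; leave it. Origin at the centre of its underside.
- tray: Fixed shallow grey plastic tray, 270 mm (its x) by 150 mm (its y), 12 mm high, walls and floor 4 mm thick; three steel parts stand in it in a row along its x, 80 mm apart. Origin at the centre of its underside.
- mouth (a point): Point on the chute's floor, on its centre line, in the flared upper mouth: set the bushing down here. Frame: y runs down the slope along the chute (12 degrees below level), z square to the chute's floor, x across it. The floor reaches from 35 mm uphill (-y) of this point, where it is open, to 245 mm downhill.
- chute: The fixed aluminium chute; origin on the bench under its middle, y level and downhill. Smooth white plastic side walls stand 10 mm above the sloped floor, 3 mm thick, 68 mm apart at the open top end, narrowing to 49 mm apart from 45 mm downhill of the mouth point on down. The floor at the mouth point is about 77 mm above the bench. The bushing does not slide down by itself.
- brake (a joint): Push-back of the +x one of the two sprung brake rollers, m; 0 = fully in the way, up to 0.010. The upright free-turning steel rollers, 12 mm diameter, 10 to 24 mm above the chute's floor, stand 75 mm downhill of the mouth point, one at each side, 40 mm apart; the bushing spreads them in passing (3 mm each), holding back at most about 5 N. Housings, 24 mm high, 35 to 65 mm to either side.
- stop_face (a point): Point on the uphill face of the stop plate, on the chute's centre line at floor level; axes as at the mouth. The plate is 40 mm wide, 6 mm thick, 29 mm high; behind it stands a clamped carriage with a thumb screw, 44 mm high. Clamped anew each time, 155 to 190 mm downhill of the mouth point. The bushing's axis is 23 mm uphill of it when they touch.
- stop (a joint): Give of the sprung stop plate, m: 0 = at rest, grows as it is pressed downhill. It starts to move at about 4 N and then gives 1 mm per 4.5 N (1.5 mm at about 11 N); past 3 mm (about 17.5 N) the escapement trips. It springs back, with the bushing, when let go.
- tape: Black roll of tape, 68 mm diameter, 19 mm high, lying flat on the bench; leave it.
- pliers: Pliers with red handles, lying on the bench; leave them.
Mind the look-alikes: they are no part of the job. What is shaped like the bushing but green or orange is not meant.

How it is judged:
On the way, in this order (a step that is already met when the one before it is completed fails the run):
1. the bushing stands in the chute's mouth, flat on its floor, let go (y of bushing in the frame of mouth between -0.03 and 0.045 m and x of bushing in the frame of mouth between -0.014 and 0.014 m and z of bushing in the frame of mouth between -0.004 and 0.004 m and angle between the z axis of bushing and the z axis of mouth, either way round below 0.1 rad and contact force between bushing and the fingers below 0.05 N and linear speed of bushing below 0.02 m/s), for 0.2 s.
2. the bushing pushes back the brake rollers as it slides through (x of bushing in the frame of mouth between -0.006 and 0.006 m and z of bushing in the frame of mouth below 0.006 m and angle between the z axis of bushing and the z axis of mouth, either way round below 0.2 rad and value of joint brake above 0.001 m and contact force between bushing and brake above 0.2 N).
3. the bushing, still flat in the chute, presses the stop plate in by at least 0.7 mm for 0.2 s (x of bushing in the frame of mouth between -0.006 and 0.006 m and z of bushing in the frame of mouth below 0.006 m and angle between the z axis of bushing and the z axis of mouth, either way round below 0.2 rad and value of joint stop above 0.0007 m and contact force between bushing and stop above 2 N), for 0.2 s.
At the end, for the whole second after the job is handed in: The bushing stands flat on the chute's floor (within 0.08 rad), at rest, let go, its side within 2 mm of the stop plate, and the plate has sprung back (less than 0.7 mm of give) (y of bushing in the frame of stop_face between -0.025 and -0.02 m and x of bushing in the frame of stop_face between -0.006 and 0.006 m and z of bushing in the frame of stop_face below 0.004 m and angle between the z axis of bushing and the z axis of mouth, either way round below 0.08 rad and linear speed of bushing below 0.01 m/s and value of joint stop below 0.0007 m); the robot touches nothing.
It fails at once if the stop plate is pushed in more than 3 mm (escapement trips) (value of joint stop above 0.003 m).
It fails at once if the stop plate is worked by the gripper instead of the bushing (contact force between the arm and stop above 1 N).
It fails at once if another steel part, the tape or the pliers are moved more than 30 mm (distance of any of slim_bushing, flanged_plug, tape, pliers from where it was at the start of the episode above 0.03 m).
It also fails if it takes over 72 s, if anything falls off the work surface, if the arm or the gripper's body presses on something with over 40 N, if the wrist force passes 120 N, or if a joint passes its speed limit or range.

## Working session

There is one attempt and no reset: what is moved stays moved. The work goes in short steps, Python scripts to look and compute and a tool call to move; the robot and the scene stay as the last step left them, time stands still between calls to the robot, and variables do not carry over. Pictures are saved under pics/ and viewed, at most 10 in all, crops included, and the job is handed in when it is done.

Besides the shell and the picture viewer there is one more tool, called after ">>>" as name(argument=value, ...), one argument or row to a line, values as JSON. move_arm: Moves the arm, as the interface text tells. Its arguments: {"type":"object","properties":{"plan":{"type":"array"},"grip":{"type":"number"}},"required":["plan"]}

```bash
mkdir -p pics; cat > h.py <<'E'
import numpy as np, cv2
from bench import ctrl
from scipy.spatial.transform import Rotation as R
def att(a):
    a=np.array(a,float)
    return a if a.shape==(3,3) else R.from_quat(a,scalar_first=True).as_matrix()
def cal(c):
    K=np.array([[c['fx'],0,c['cx']],[0,c['fy'],c['cy']],[0,0,1]]);return K,np.array(c['dist_coeffs'],float),np.array(c['origin']),att(c['attitude'])
def ray(c,uv):
    K,d,o,A=cal(c);p=cv2.undistortPoints(np.array(uv,float).reshape(-1,1,2),K,d).reshape(-1,2)
    return o,np.c_[p,np.ones(len(p))]@A.T
def onz(c,uv,z):
    o,r=ray(c,uv);return o+r*((z-o[2])/r[:,2])[:,None]
def proj(c,P):
    K,d,o,A=cal(c);P=np.array(P,float).reshape(-1,3)
    return cv2.projectPoints((P-o)@A,np.zeros(3),np.zeros(3),K,d)[0].reshape(-1,2)
def save(c,n): cv2.imwrite('pics/'+n,c['pixels'][:,:,::-1])
E
python3 - <<'E'
from h import *
for n in ['scene','side','wrist']:
    c=ctrl.camera(n);save(c,n+'0.png');print(n,c['fx'],c['origin'],c['attitude'],c['dist_coeffs'])
o=ctrl.get_obs();print(o['eef_pos'],o['eef_rot'],o['wrist_force'],o['time_s'])
E
```

```text
scene 419.00061032772214 [ 1.52485741 -0.14868568  0.84353266] [-0.3413546   0.6839365   0.58013425 -0.28133994] [-0.06245991  0.          0.          0.          0.        ]
side 429.3220530032205 [ 0.29332454 -0.50679062  0.7990835 ] [-0.32908184  0.91372317 -0.2265659   0.07404727] [-0.08838035  0.          0.          0.          0.        ]
wrist 305.95183828513507 [ 0.2338697  -0.53099198  0.37290222] [ 0.12882823  0.78617355 -0.59631108 -0.09872963] [0.00344425 0.         0.         0.         0.        ]
[ 0.15435249 -0.55345644  0.23056491] [-6.96475766e-04  9.90780995e-01  1.35471512e-01  6.56569184e-05] [-0.26473119  0.01355852 -0.09909925] 0.15
```

View pics/scene0.png

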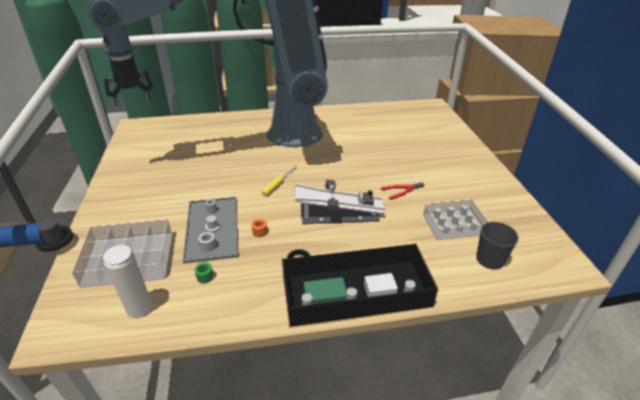

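View pics/side0.png

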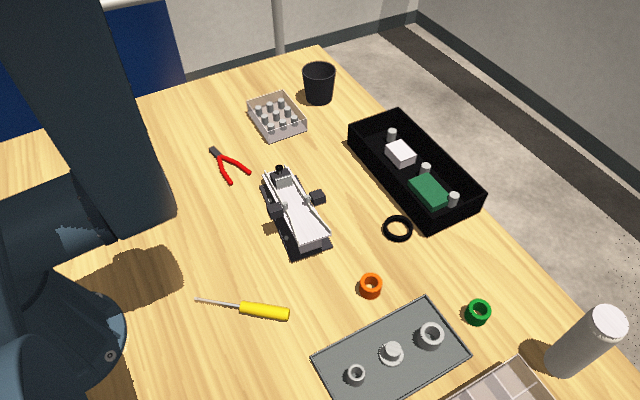

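The side view shows these look-alikes: slim bushing (356,374), flanged plug (391,352), wide bushing (431,334), and orange (371,285) and green (478,312) rings. I choose (431,334), the wide grey ring with a large bore. The chute's mouth is near (312,240) and its stop carriage near (282,178). The scene view agrees: ring at (207,241), chute mouth at (302,195).

```bash
python3 - <<'E'
from h import *
c=ctrl.camera('side');p=c['pixels'][:,:,::-1]
a=cv2.resize(p[155:270,245:345],None,fx=5,fy=5,interpolation=cv2.INTER_CUBIC)
b=cv2.resize(p[285:400,305:480],None,fx=5,fy=5,interpolation=cv2.INTER_CUBIC)[:, :]
cv2.imwrite('pics/chute.png',a);cv2.imwrite('pics/tray.png',cv2.resize(b,None,fx=.8,fy=.8))
E
```

```text
(no output)
```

View pics/chute.png

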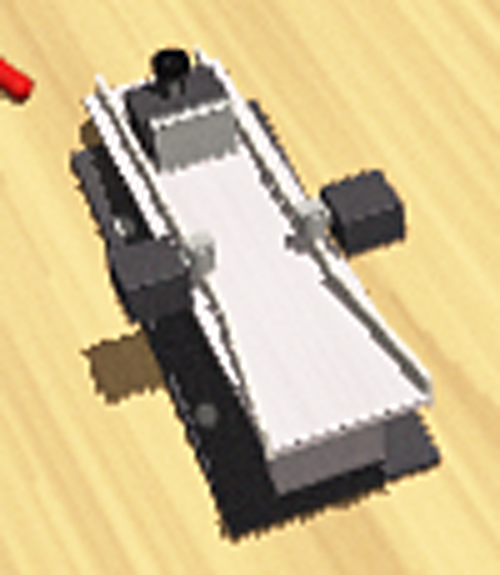

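View pics/tray.png

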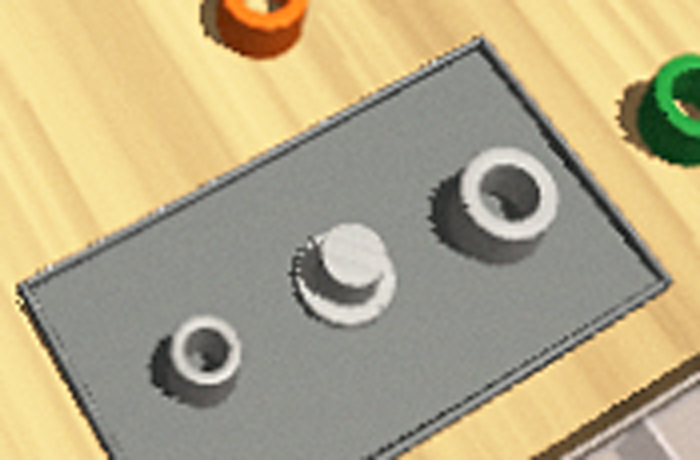

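```bash
cat > m.py <<'E'
from h import *
c=ctrl.camera('side')
cr=lambda a:np.array(a,float)/5+[245,155]-.4
s,k=np.sin(np.radians(12)),np.cos(np.radians(12))
fl=lambda y,h:.077-y*s+h*k
E1=onz(c,cr([[272,450],[415,405]]),fl(-.035,0)); Ro=onz(c,cr([[203,240],[313,208]]),fl(.075,.024))
print('edge',E1.round(4),np.linalg.norm(E1[0]-E1[1]));print('roll',Ro.round(4),np.linalg.norm(Ro[0]-Ro[1]))
a=E1.mean(0)[:2];b=Ro.mean(0)[:2];print('dist',np.linalg.norm(b-a),'expect',.110*k+.024*s)
# walls' top inner edges, 10mm: lower ends
d=(b-a)/np.linalg.norm(b-a);print('yaw of downhill',np.degrees(np.arctan2(d[1],d[0])),'rollers perp',np.degrees(np.arctan2(*(Ro[1]-Ro[0])[[1,0]])))
print('mouth est from rollers',b-d*(.075*k+.024*s),'from edge',a+d*.035*k)
# plate top edge: solve y along slope at height 29mm
o,r=ray(c,cr([[160,140],[235,110],[165,168],[240,150]]))
m=b-d*(.075*k+.024*s);M=np.r_[m,.077];Y=np.r_[d*k,-s];Z=np.r_[d*s,k]
for i,h in zip(range(4),[.029,.029,0,0]):
    t=(h-(o-M)@Z)/(r[i]@Z);P=o+t*r[i];print('plate',(P-M)@Y,(P-M)@np.cross(Y,Z))
# ring: steel bright mask inside crop
p=c['pixels'][315:352,412:452].astype(int);g=(p.min(2)>165).astype(np.uint8)
ct=max(cv2.findContours(g,cv2.RETR_EXTERNAL,cv2.CHAIN_APPROX_NONE)[0],key=cv2.contourArea)
e=cv2.fitEllipse(ct);print(e);u=np.array(e[0])+[412,315];B=onz(c,[u],.040)[0];print('bushing',u,B)
P=onz(c,[[432-11.6,333],[432+11.6,333]],.04);print('dia',np.linalg.norm(P[0]-P[1]))
B2=onz(c,[np.array([508,193])/4+[305,285]],.04);T=onz(c,np.array([[355,255],[206,350]])/4+[305,285],.04);print(B2,T, np.linalg.norm(B2-T[0]),np.linalg.norm(T[1]-T[0]))
w=ctrl.camera('scene');print('scene reproj',proj(w,[B,M,M-.035*Y,M+.15*Y]).round(1),w['cx'])
E
python3 m.py
```

```text
edge [[ 0.4841 -0.0528  0.0843]
 [ 0.5456 -0.0604  0.0843]] 0.06194487688206865
roll [[0.5063 0.0601 0.0849]
 [0.5569 0.0538 0.0849]] 0.05094502350184489
dist 0.11481674605142694 expect 0.11258611666034485
yaw of downhill 81.59593080092594 rollers perp -7.064471406015727
mouth est from rollers [ 0.52016349 -0.02053051] from edge [ 0.51983748 -0.02273718]
plate 0.14780705486227683 -0.025020977166375073
plate 0.15588894113665358 0.01345954115758857
plate 0.1653709204731308 -0.022080046140635877
plate 0.16397629376229567 0.014826601781930446
((20.149259567260742, 17.863937377929688), (20.873424530029297, 24.033538818359375), 128.92764282226562)
bushing [432.14925957 332.86393738] [ 0.62585741 -0.32027074  0.04      ]
dia 0.043480704446202285
[[ 0.62515274 -0.32075142  0.04      ]] [[ 0.54588102 -0.31141183  0.04      ]
 [ 0.46413928 -0.31650408  0.04      ]] 0.07982000448242342 0.08190019948456179
scene reproj [[206.2 236.9]
 [306.8 193.9]
 [295.4 192. ]
 [354.6 201.7]] 323.8772907383941
```

>>> move_arm(
  plan=[0.94,0.47,-0.2,0,0,-0.04,1.88,0.93,-0.4,0,0,-0.08,2.83,1.4,-0.6,0,0,-0.12,3.77,1.86,-0.8,0,0,-0.16,4.71,2.33,-1.0,0,0,-0.2,5.65,2.8,-1.2,0,0,-0.24,6.6,3.26,-1.4,0,0,-0.28,7.54,3.73,-1.6,0,0,-0.32,8.48,4.2,-1.7,0,0,-0.36,9.42,4.66,-1.8,0,0,-0.375],
  grip=85,
)

```text
time_s: 1.55
eef_pos: [0.6268, -0.3199, 0.1409]
eef_rot: [-0.0, 0.999, -0.052, -0.0]
wrist_force: [0.1, -1.3, 0.3]
opening: 0.994
grasp_force: 0.0
```

```bash
python3 - <<'E'
from h import *
c=ctrl.camera('wrist');save(c,'w1.png');o=ctrl.get_obs();print(o['eef_pos'],o['eef_rot'],o['time_s'],R.from_quat(o['eef_rot'],scalar_first=True).as_matrix().round(3))
print(proj(c,[[.6255,-.3205,.04],[.52,-.021,.077]]))
E
```

```text
[ 0.63145077 -0.31560378  0.14001713] [-0.00117473  0.99872755 -0.05040063  0.00129399] 1.6 [[ 0.995 -0.101  0.003]
 [-0.101 -0.995  0.002]
 [ 0.002 -0.002 -1.   ]]
[[319.32766019 200.45174847]
 [-12.87632881 362.9301331 ]]
```

View pics/w1.png

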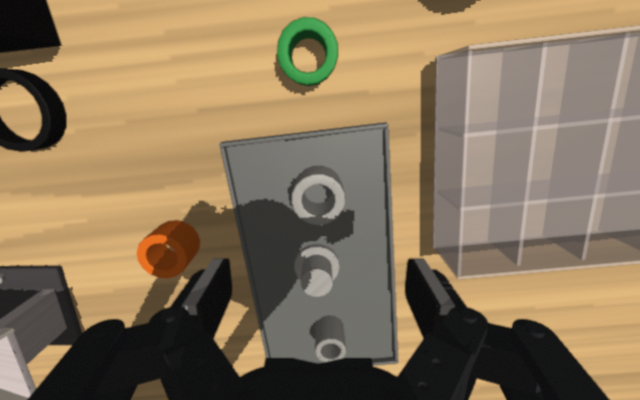

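The wide ring's top is at about (318,198), against a prediction of (319,200), so the choice and position are confirmed. Descending now.

>>> move_arm(
  plan=[0,0,0,0,0,0,0,0,0,0,0,0,0,0,-0.5,0,0,0,0,0,-1.0,0,0,0,0,0,-1.5,0,0,0,0,0,-1.9,0,0,0,0,0,-2.2,0,0,0,0,0,-2.45,0,0,0,0,0,-2.6,0,0,0,0,0,-2.65,0,0,0],
)

```text
time_s: 2.85
eef_pos: [0.6254, -0.3208, 0.0085]
eef_rot: [-0.0, 0.999, -0.052, -0.0]
wrist_force: [-0.1, -0.2, -0.1]
opening: 0.998
grasp_force: 0.0
```

>>> move_arm(
  plan=[0,0,0,0,0,0,0,0,0,0,0,0,0,0,0,0,0,0,0,0,0,0,0,0,0,0,0,0,0,0,0,0,0,0,0,0],
  grip=30,
)

```text
time_s: 3.6
eef_pos: [0.6261, -0.3213, 0.0099]
eef_rot: [0.0, 0.999, -0.052, 0.001]
wrist_force: [-0.1, 1.2, 6.3]
opening: 0.516
grasp_force: 62.6
```

>>> move_arm(
  plan=[0,0,0.2,0,0,0,0,0,0.6,0,0,0,0,0,1.2,0,0,0,0,0,1.9,0,0,0,0,0,2.6,0,0,0,0,0,3.2,0,0,0,0,0,3.6,0,0,0,0,0,3.6,0,0,0,0,0,3.6,0,0,0],
)

```text
time_s: 4.72
eef_pos: [0.6246, -0.3204, 0.1872]
eef_rot: [-0.001, 0.999, -0.052, -0.001]
wrist_force: [-0.3, 0.2, -4.1]
opening: 0.51
grasp_force: 61.8
```

```bash
python3 - <<'E'
from h import *
o=ctrl.get_obs();print(o['eef_pos'],o['wrist_force'],o['opening'],o['time_s'])
c=ctrl.camera('wrist');s=ctrl.camera('side')
a=c['pixels'][:,:,::-1];b=s['pixels'][:,:,::-1]
cv2.imwrite('pics/g.png',np.hstack([cv2.resize(a[100:400,150:500],(350,300)),cv2.resize(b[150:300,235:460],(450,300),interpolation=cv2.INTER_CUBIC)]))
E
```

```text
[ 0.62462689 -0.32037816  0.18720753] [-0.26085557  0.15211169 -4.05900184] 0.5104072280312215 4.725
```

View pics/g.png

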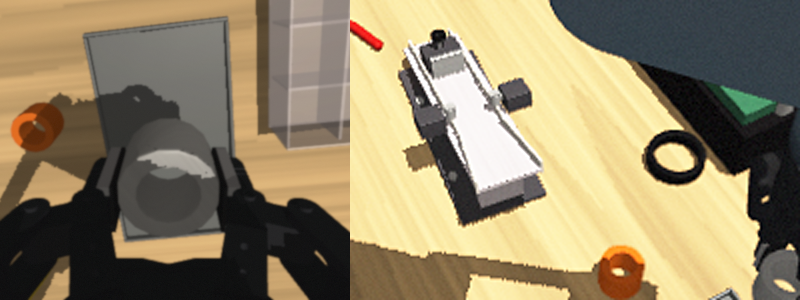

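>>> move_arm(
  plan=[-0.25,0.5,0.25,-0.02,0,0,-0.5,1.1,0.25,-0.05,0.01,0,-0.8,1.8,0.25,-0.08,0.01,0,-1.1,2.5,0.25,-0.11,0.01,0,-1.4,3.2,0.25,-0.14,0.02,0,-1.7,3.8,0.25,-0.17,0.02,0,-2.0,4.4,0.25,-0.19,0.02,0,-2.2,4.8,0.25,-0.208,0.025,0,-2.2,4.8,0.25,-0.208,0.025,0,-2.2,4.8,0.25,-0.208,0.025,0],
)

```text
time_s: 6.08
eef_pos: [0.5155, -0.0812, 0.2009]
eef_rot: [0.104, 0.993, -0.051, -0.007]
wrist_force: [-0.3, 0.1, -3.0]
opening: 0.513
grasp_force: 62.3
```

```bash
python3 - <<'E'
from h import *
o=ctrl.get_obs();print(o['eef_pos'],R.from_quat(o['eef_rot'],scalar_first=True).as_matrix().round(3))
c=ctrl.camera('wrist');s=ctrl.camera('scene');save(s,'s2.png');save(c,'w2.png')
b=s['pixels'][:,:,::-1]
cv2.imwrite('pics/v2.png',np.hstack([c['pixels'][:,60:460,::-1],cv2.resize(b[120:240,260:400],(400,400),interpolation=cv2.INTER_CUBIC)]))
E
```

```text
[ 0.51552818 -0.08122022  0.20091221] [[ 0.995 -0.1   -0.025]
 [-0.103 -0.973 -0.206]
 [-0.004  0.208 -0.978]]
```

View pics/v2.png

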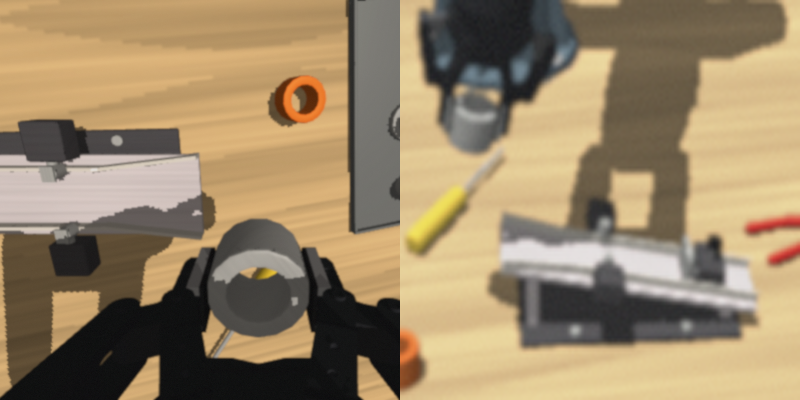

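```bash
python3 - <<'E'
from h import *
c=ctrl.camera('wrist');s,k=np.sin(np.radians(12)),np.cos(np.radians(12))
fl=lambda y,h:.077-y*s+h*k
E1=onz(c,[[259,154],[263,238]],fl(-.035,.01));Ro=onz(c,[[108,170],[132,231]],fl(.075,.024))
print(E1.round(4),np.linalg.norm(E1[0]-E1[1]),Ro.round(4),np.linalg.norm(Ro[0]-Ro[1]))
a,b=E1.mean(0),Ro.mean(0);d=(b-a)[:2];print(a,b,np.linalg.norm(d),.11*k+.014*s,np.degrees(np.arctan2(d[1],d[0])))
o=ctrl.get_obs();T=o['eef_pos'];Rm=R.from_quat(o['eef_rot'],scalar_first=True).as_matrix()
# held bushing rim predicted: bottom plane centre 5mm beyond TCP, top plane 31mm behind
for h in (.005,-.031): print('held centre px',h,proj(c,[T+Rm@[0,0,h],T+Rm@[.023,0,h],T+Rm@[-.023,0,h]]).round(0).tolist())
E
```

```text
[[ 0.5561 -0.0602  0.0941]
 [ 0.4829 -0.0515  0.0941]] 0.07365652101264605 [[0.5582 0.0532 0.0849]
 [0.5063 0.0512 0.0849]] 0.05195906698018981
[ 0.51951795 -0.05583177  0.09405839] [0.53221251 0.05220478 0.08488217] 0.10877981874821674 0.11050699975216725 83.29833487108364
held centre px 0.005 [[319.0, 256.0], [319.0, 217.0], [319.0, 292.0]]
held centre px -0.031 [[319.0, 297.0], [319.0, 250.0], [319.0, 340.0]]
```

>>> move_arm(
  plan=[0.05,0.4,-0.2,0,0,0,0.1,0.8,-0.6,0,0,0,0.15,1.1,-1.0,0,0,0,0.17,1.28,-1.38,0,0,0,0.165,1.24,-1.6,0,0,0,0.16,1.19,-1.8,0,0,0,0.155,1.15,-2.0,0,0,0,0.15,1.12,-2.14,0,0,0,0.15,1.11,-2.18,0,0,0,0.15,1.11,-2.18,0,0,0],
)

```text
time_s: 7.48
eef_pos: [0.523, -0.0255, 0.0924]
eef_rot: [0.104, 0.993, -0.051, -0.007]
wrist_force: [0.4, 1.0, -4.1]
opening: 0.513
grasp_force: 62.3
```

>>> move_arm(
  plan=[0,-0.005,-0.02,0,0,0,0,-0.01,-0.04,0,0,0,0,-0.01,-0.06,0,0,0,0,-0.02,-0.08,0,0,0,0,-0.02,-0.08,0,0,0],
)

```text
time_s: 8.1
eef_pos: [0.5228, -0.0264, 0.0882]
eef_rot: [0.104, 0.993, -0.051, -0.007]
wrist_force: [0.5, 0.5, -4.6]
opening: 0.516
grasp_force: 62.3
```

>>> move_arm(
  plan=[0,0,-0.02,0,0,0,0,-0.01,-0.04,0,0,0,0,-0.01,-0.06,0,0,0,0,-0.02,-0.08,0,0,0,0,-0.02,-0.08,0,0,0],
)

```text
time_s: 8.72
eef_pos: [0.5229, -0.0274, 0.0843]
eef_rot: [0.104, 0.993, -0.051, -0.007]
wrist_force: [0.3, 0.5, -2.9]
opening: 0.512
grasp_force: 62.5
```

>>> move_arm(
  plan=[0,0,-0.02,0,0,0,0,0,-0.02,0,0,0,0,0,-0.02,0,0,0],
)

```text
time_s: 9.1
eef_pos: [0.5229, -0.0274, 0.0841]
eef_rot: [0.105, 0.993, -0.051, -0.007]
wrist_force: [-4.4, 2.1, 6.2]
opening: 0.511
grasp_force: 63.4
```

>>> move_arm(
  plan=[0,-0.01,-0.02,0,0,0,0,-0.01,-0.02,0,0,0,0,-0.01,-0.02,0,0,0],
)

```text
time_s: 9.48
eef_pos: [0.5229, -0.0275, 0.0841]
eef_rot: [0.104, 0.993, -0.051, -0.007]
wrist_force: [-7.7, 5.2, 15.1]
opening: 0.513
grasp_force: 64.6
```

>>> move_arm(
  plan=[0,0,0.02,0,0,0,0,0,0.03,0,0,0],
)

```text
time_s: 9.72
eef_pos: [0.5229, -0.0275, 0.0841]
eef_rot: [0.104, 0.993, -0.051, -0.007]
wrist_force: [-1.5, 3.6, 1.8]
opening: 0.511
grasp_force: 63.1
```

>>> move_arm(
  plan=[0,0,0,0,0,0,0,0,0,0,0,0,0,0,0,0,0,0,0,0,0,0,0,0,0,0,0,0,0,0],
  grip=80,
)

```text
time_s: 10.35
eef_pos: [0.5229, -0.028, 0.0837]
eef_rot: [0.104, 0.993, -0.051, -0.007]
wrist_force: [0.9, -0.0, 0.2]
opening: 0.943
grasp_force: 0.0
```

```bash
python3 - <<'E'
from h import *
c=ctrl.camera('wrist');s=ctrl.camera('side');b=s['pixels'][:,:,::-1]
cv2.imwrite('pics/v3.png',np.hstack([c['pixels'][:,100:500,::-1],cv2.resize(b[155:275,245:365],(400,400),interpolation=cv2.INTER_CUBIC)]))
E
```

```text
(no output)
```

View pics/v3.png

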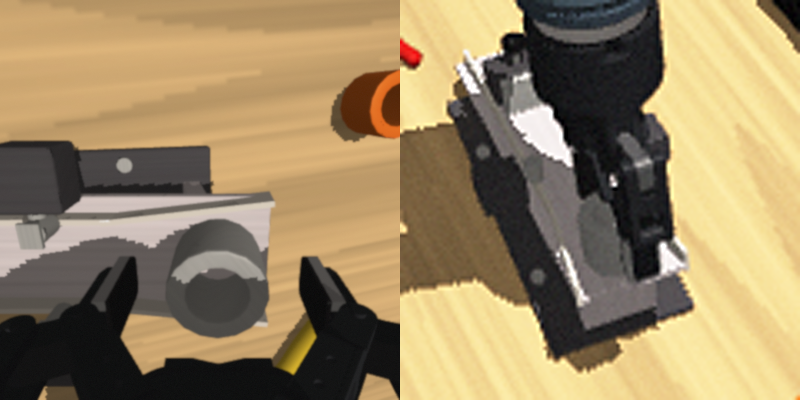

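The wrist view shows the bushing standing upright in the mouth near (217,285), with the fingers clear. Next I rise, shut the fingers and go behind it with the tool vertical so the tips push low.

>>> move_arm(
  plan=[0.005,0.04,0.2,0,0,0,0.01,0.1,0.5,0,0,0,0.02,0.18,0.9,0,0,0,0.03,0.25,1.2,0,0,0,0.03,0.3,1.5,0,0,0],
)

```text
time_s: 11.08
eef_pos: [0.5246, -0.0126, 0.1602]
eef_rot: [0.104, 0.993, -0.051, -0.007]
wrist_force: [-1.1, 0.0, -0.4]
opening: 0.938
grasp_force: 0.0
```

>>> move_arm(
  plan=[-0.03,-0.3,0.1,0.05,-0.006,0,-0.08,-0.8,0.1,0.1,-0.012,0,-0.14,-1.2,0.1,0.16,-0.018,0,-0.2,-1.63,0.05,0.208,-0.025,0,-0.2,-1.63,-0.3,0.208,-0.025,0,-0.2,-1.63,-0.6,0.208,-0.025,0,-0.2,-1.63,-0.9,0.208,-0.025,0,-0.2,-1.63,-1.07,0.208,-0.025,0,-0.2,-1.63,-1.1,0.208,-0.025,0,-0.2,-1.63,-1.1,0.208,-0.025,0],
  grip=0,
)

```text
time_s: 12.32
eef_pos: [0.5146, -0.0942, 0.104]
eef_rot: [0.0, 0.999, -0.051, 0.0]
wrist_force: [0.9, -0.4, 0.4]
opening: 0.005
grasp_force: 0.0
```

>>> move_arm(
  plan=[0.01,0.1,-0.02,0,0,0,0.02,0.2,-0.04,0,0,0,0.03,0.28,-0.06,0,0,0,0.04,0.36,-0.08,0,0,0,0.05,0.44,-0.09,0,0,0,0.06,0.52,-0.11,0,0,0,0.07,0.6,-0.13,0,0,0,0.08,0.66,-0.14,0,0,0,0.08,0.72,-0.15,0,0,0,0.09,0.78,-0.17,0,0,0],
)

```text
time_s: 13.58
eef_pos: [0.5191, -0.0558, 0.0956]
eef_rot: [0.001, 0.999, -0.052, 0.0]
wrist_force: [-1.5, -3.0, 3.7]
opening: -0.001
grasp_force: 1.8
```

```bash
python3 - <<'E'
from h import *
c=ctrl.camera('wrist');s=ctrl.camera('scene');b=s['pixels'][:,:,::-1]
cv2.imwrite('pics/v4.png',np.hstack([c['pixels'][:,100:500,::-1],cv2.resize(b[130:230,280:380],(400,400),interpolation=cv2.INTER_CUBIC)]))
E
```

```text
(no output)
```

View pics/v4.png

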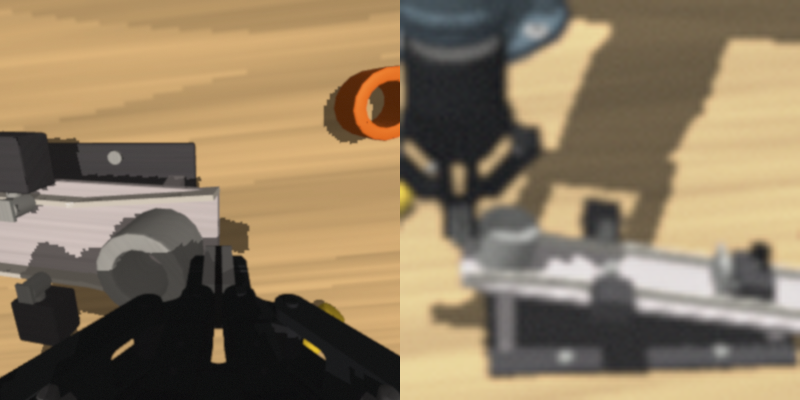

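The bushing stands flat in the mouth with the finger tips just touching its uphill side, low down. Continuing the push.

>>> move_arm(
  plan=[0.01,0.06,-0.012,0,0,0,0.01,0.12,-0.025,0,0,0,0.02,0.18,-0.037,0,0,0,0.03,0.24,-0.05,0,0,0,0.035,0.3,-0.063,0,0,0,0.04,0.36,-0.076,0,0,0,0.05,0.42,-0.09,0,0,0,0.056,0.48,-0.102,0,0,0,0.06,0.54,-0.115,0,0,0,0.07,0.6,-0.128,0,0,0],
)

```text
time_s: 14.92
eef_pos: [0.5224, -0.0252, 0.0889]
eef_rot: [-0.0, 0.999, -0.052, -0.0]
wrist_force: [0.3, -3.8, 4.4]
opening: 0.001
grasp_force: 2.1
```

>>> move_arm(
  plan=[0.01,0.06,-0.012,0,0,0,0.01,0.12,-0.025,0,0,0,0.02,0.18,-0.037,0,0,0,0.03,0.24,-0.05,0,0,0,0.035,0.3,-0.063,0,0,0,0.04,0.36,-0.076,0,0,0,0.05,0.42,-0.09,0,0,0],
)

```text
time_s: 15.8
eef_pos: [0.5235, -0.0041, 0.0837]
eef_rot: [0.0, 0.999, -0.051, -0.002]
wrist_force: [-4.3, -5.1, 7.0]
opening: -0.003
grasp_force: 3.4
```

>>> move_arm(
  plan=[0.005,0.04,0.0,0,0,0,0.01,0.08,-0.005,0,0,0,0.014,0.12,-0.012,0,0,0,0.018,0.16,-0.02,0,0,0,0.02,0.2,-0.03,0,0,0,0.025,0.24,-0.037,0,0,0],
)

```text
time_s: 16.55
eef_pos: [0.526, 0.0076, 0.0825]
eef_rot: [0.0, 0.999, -0.052, -0.0]
wrist_force: [-3.0, -3.9, 0.8]
opening: -0.002
grasp_force: 2.0
```

```bash
cat > loc.py <<'E'
from h import *
# bushing via scene & side bore/top rim is hard; report frame coords of TCP and forces, save side-by-side views
d=np.array([np.cos(np.radians(83.3)),np.sin(np.radians(83.3))]);s,k=np.sin(np.radians(12)),np.cos(np.radians(12))
M=np.array([.523,-.023,.0775]);Y=np.r_[d*k,-s];Z=np.r_[d*s,k];X=np.cross(Y,Z)
o=ctrl.get_obs();F=np.array(o['wrist_force']);P=np.array(o['eef_pos'])-M
if __name__=='__main__':
    print('TCP xyz mm',(1e3*np.array([P@X,P@Y,P@Z])).round(1),'F',np.array([F@X,F@Y,F@Z]).round(1),o['time_s'])
E
python3 loc.py; python3 - <<'E'
from loc import *
c=ctrl.camera('scene');b=c['pixels'];save(c,'s5.png');w=ctrl.camera('wrist');save(w,'w5.png')
# predicted scene rows for bushing top centre at y=40..70
for y in (.045,.055,.065): print(y,proj(c,[M+y*Y+.036*Z])[0].round(1),proj(w,[M+y*Y+.036*Z])[0].round(1))
print(proj(w,[M+.055*Y+.036*Z+.023*X,M+.055*Y+.036*Z-.023*X]).round(0))
E
```

```text
TCP xyz mm [-0.6 29.  11.3] F [-2.5 -4.3 -0.1] 16.55
0.045 [323.2 187.1] [274.3 282. ]
0.055 [326.5 187.6] [254.  279.2]
0.065 [329.7 188.1] [234.2 276.5]
[[251. 234.]
 [256. 320.]]
```

```bash
python3 - <<'E'
from loc import *
c=ctrl.camera('wrist')
o_,r=ray(c,[[247,277],[203,277],[293,277]])
for q in r:
    t=(.0365-(o_-M)@Z)/(q@Z);p=o_+t*q-M;print((p@X).round(4),(p@Y).round(4))
g=cv2.cvtColor(c['pixels'],cv2.COLOR_RGB2GRAY);print(g[277,180:330:5],g[285,180:330:5])
cv2.imwrite('pics/w5.png',cv2.resize(c['pixels'][130:400,60:420,::-1],None,fx=2,fy=2))
E
```

```text
0.0011 0.0582
-0.0024 0.0813
0.0044 0.0358
[79 78 79 79 70 71 72 62 61 62 61 61 62 62 61 61 61 63 71 71 69 60 13 12
 15 61 60 27 13 68] [89 89 90 91 84 70 71 68 62 63 62 63 62 61 63 60 59 59 71 69 70 52 14 15
 15 44 68 27 17 67]
```

View pics/w5.png

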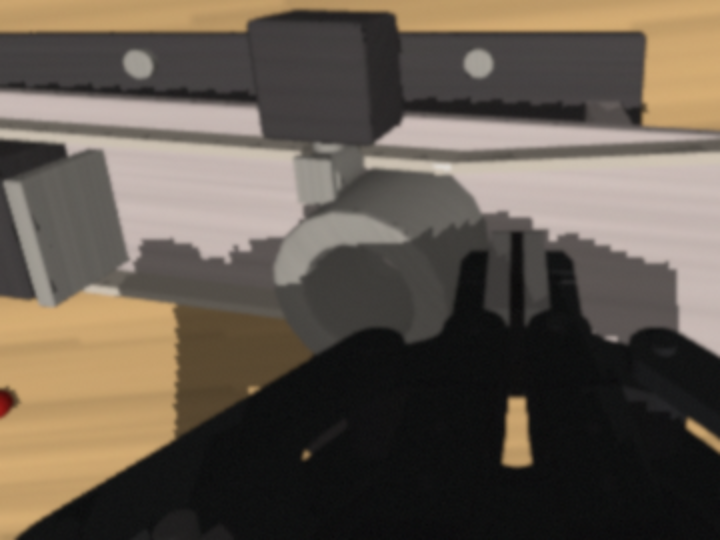

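The bushing sits straight in the channel at the brake rollers, its top face centred near crop (360,285). The stop plate's foot runs from crop (105,152) to (127,260).

```bash
python3 - <<'E'
from loc import *
c=ctrl.camera('wrist')
pts=np.array([[105,152],[127,260],[20,182],[55,303],[360,285],[272,285],[448,285],[325,150]])/2+[60,130]
o_,r=ray(c,pts)
for q,h in zip(r,[0,0,.029,.029,.036,.036,.036,.024]):
    t=(h-(o_-M)@Z)/(q@Z);p=o_+t*q-M;print(h,(p@X).round(4),(p@Y).round(4))
E
```

```text
0 0.0139 0.1647
0 -0.0247 0.1651
0.029 0.0157 0.1628
0.029 -0.022 0.1618
0.036 0.0027 0.0618
0.036 -0.0007 0.0851
0.036 0.0058 0.0402
0.024 0.031 0.0746
```

>>> move_arm(
  plan=[0.005,0.04,-0.008,0,0,0,0.01,0.08,-0.016,0,0,0,0.014,0.12,-0.024,0,0,0,0.018,0.16,-0.032,0,0,0,0.02,0.2,-0.04,0,0,0],
)

```text
time_s: 17.38
eef_pos: [0.5272, 0.0175, 0.0806]
eef_rot: [0.0, 0.999, -0.052, -0.0]
wrist_force: [-2.1, -5.1, 0.3]
opening: 0.002
grasp_force: 2.5
```

>>> move_arm(
  plan=[0.003,0.04,-0.008,0,0,0,0.006,0.08,-0.016,0,0,0,0.009,0.12,-0.024,0,0,0,0.012,0.16,-0.032,0,0,0,0.015,0.2,-0.04,0,0,0,0.018,0.24,-0.05,0,0,0,0.02,0.28,-0.058,0,0,0,0.023,0.32,-0.067,0,0,0,0.026,0.36,-0.075,0,0,0,0.03,0.4,-0.083,0,0,0],
)

```text
time_s: 18.62
eef_pos: [0.5287, 0.0375, 0.0764]
eef_rot: [0.0, 0.999, -0.052, 0.0]
wrist_force: [0.5, -2.1, 0.6]
opening: 0.002
grasp_force: 0.9
```

```bash
cat > ring.py <<'E'
from loc import *
c=ctrl.camera('wrist');g=cv2.cvtColor(c['pixels'],cv2.COLOR_RGB2GRAY);save(c,'w_%d.png'%(o['time_s']*100))
for v in (258,266,272,280): print(v,' '.join(map(str,g[v,60:330:5])))
E
python3 loc.py; python3 ring.py
```

```text
TCP xyz mm [-1.4 59.6 11.6] F [ 0.7 -2.1  0.1] 18.625
258 18 13 13 13 46 34 31 56 64 65 63 48 157 138 95 96 97 96 98 94 95 179 184 151 149 150 88 88 114 156 155 154 141 62 60 60 61 63 71 72 72 71 71 64 61 62 60 14 14 57 73 39 21 77
266 22 20 11 14 12 59 61 64 66 64 63 46 153 160 95 94 88 93 96 67 67 86 87 88 88 88 88 88 152 156 158 79 62 60 61 61 63 62 63 65 72 72 71 71 63 61 26 16 18 60 61 29 23 77
272 20 22 10 8 62 63 64 66 66 64 34 30 58 120 80 59 62 62 62 77 81 80 81 81 82 83 83 85 73 72 72 62 62 62 62 62 62 62 62 62 62 70 72 71 70 61 15 15 14 61 61 27 15 62
280 30 94 160 163 128 103 77 68 66 59 30 29 26 72 69 59 62 83 91 92 91 91 87 85 83 80 81 80 72 73 73 64 62 63 63 63 63 63 63 63 62 61 72 71 72 59 15 17 18 61 61 23 17 61
```

>>> move_arm(
  plan=[0.004,0.06,-0.012,0,0,0,0.008,0.12,-0.025,0,0,0,0.012,0.18,-0.037,0,0,0,0.016,0.24,-0.05,0,0,0,0.02,0.3,-0.063,0,0,0,0.024,0.36,-0.076,0,0,0,0.028,0.42,-0.09,0,0,0,0.033,0.48,-0.102,0,0,0,0.037,0.54,-0.115,0,0,0,0.04,0.6,-0.127,0,0,0],
)

```text
time_s: 19.92
eef_pos: [0.5307, 0.0678, 0.07]
eef_rot: [-0.0, 0.999, -0.052, 0.0]
wrist_force: [0.5, -2.2, 0.3]
opening: 0.001
grasp_force: 0.8
```

```bash
python3 loc.py; python3 ring.py; python3 - <<'E'
from loc import *
c=ctrl.camera('wrist');o_,r=ray(c,[[242,272],[282,272],[200,272]])
for q in r:
    t=(.036-(o_-M)@Z)/(q@Z);p=o_+t*q-M;print((p@X).round(4),(p@Y).round(4))
E
```

```text
TCP xyz mm [-3.  90.6 11.6] F [ 0.8 -2.2 -0.2] 19.925
258 168 165 164 163 161 159 156 23 22 20 17 14 15 17 66 57 58 68 68 68 45 87 166 137 100 94 96 66 133 165 162 162 103 63 63 64 64 67 76 76 76 75 75 70 66 65 64 17 14 60 65 41 23 81
266 159 160 162 162 164 165 65 22 68 45 22 21 12 13 15 35 54 68 68 70 63 45 165 142 62 65 65 65 161 162 165 90 64 66 65 65 65 64 66 68 72 75 75 77 68 65 29 16 17 64 64 30 23 81
272 169 170 169 169 170 169 163 19 136 147 44 22 13 16 24 66 70 69 68 69 66 39 123 78 64 65 65 63 75 77 76 65 66 65 65 65 66 66 65 66 66 71 75 75 76 65 19 18 18 64 64 29 16 65
280 172 171 166 136 49 46 115 156 23 20 22 23 15 28 32 33 32 33 54 64 30 27 133 78 65 62 65 77 76 75 78 69 66 67 67 66 66 67 67 65 65 65 77 75 77 65 16 17 18 65 64 25 13 65
0.0003 0.1228
0.0031 0.103
-0.0029 0.1449
```

>>> move_arm(
  plan=[0.003,0.04,-0.008,0,0,0,0.006,0.08,-0.016,0,0,0,0.009,0.12,-0.025,0,0,0,0.011,0.16,-0.034,0,0,0,0.014,0.2,-0.043,0,0,0,0.016,0.23,-0.049,0,0,0,0.016,0.23,-0.049,0,0,0],
)

```text
time_s: 20.9
eef_pos: [0.5315, 0.0793, 0.0676]
eef_rot: [-0.0, 0.999, -0.052, 0.0]
wrist_force: [0.9, -1.6, -0.0]
opening: 0.001
grasp_force: 0.3
```

>>> move_arm(
  plan=[0.001,0.015,-0.003,0,0,0,0.002,0.03,-0.006,0,0,0,0.003,0.04,-0.008,0,0,0],
)

```text
time_s: 21.28
eef_pos: [0.5316, 0.0811, 0.0672]
eef_rot: [0.0, 0.999, -0.052, 0.0]
wrist_force: [0.4, -2.1, -0.6]
opening: 0.001
grasp_force: 0.9
```

>>> move_arm(
  plan=[0.001,0.01,-0.002,0,0,0,0.001,0.02,-0.004,0,0,0,0.001,0.02,-0.004,0,0,0],
)

```text
time_s: 21.65
eef_pos: [0.5317, 0.0822, 0.067]
eef_rot: [-0.0, 0.999, -0.052, 0.0]
wrist_force: [0.8, -1.2, 0.7]
opening: 0.005
grasp_force: 0.8
```

>>> move_arm(
  plan=[0.001,0.01,-0.002,0,0,0,0.001,0.02,-0.004,0,0,0,0.001,0.02,-0.004,0,0,0],
)

```text
time_s: 22.02
eef_pos: [0.5318, 0.0831, 0.0668]
eef_rot: [-0.0, 0.999, -0.052, 0.0]
wrist_force: [1.0, -1.1, -0.4]
opening: -0.003
grasp_force: 0.8
```

>>> move_arm(
  plan=[0.001,0.01,-0.002,0,0,0,0.001,0.02,-0.004,0,0,0,0.001,0.02,-0.004,0,0,0],
)

```text
time_s: 22.4
eef_pos: [0.5318, 0.0841, 0.0666]
eef_rot: [-0.0, 0.999, -0.052, 0.0]
wrist_force: [0.4, -2.2, 0.5]
opening: -0.001
grasp_force: 0.9
```

>>> move_arm(
  plan=[0.001,0.01,-0.002,0,0,0,0.001,0.02,-0.004,0,0,0,0.001,0.02,-0.004,0,0,0],
)

```text
time_s: 22.78
eef_pos: [0.5319, 0.0847, 0.0665]
eef_rot: [0.0, 0.999, -0.052, 0.0]
wrist_force: [-0.2, -4.6, 0.7]
opening: -0.004
grasp_force: 2.5
```

>>> move_arm(
  plan=[0.001,0.01,-0.002,0,0,0,0.001,0.015,-0.003,0,0,0,0.001,0.015,-0.003,0,0,0],
)

```text
time_s: 23.15
eef_pos: [0.532, 0.0851, 0.0664]
eef_rot: [0.001, 0.999, -0.052, 0.0]
wrist_force: [0.4, -7.0, 1.3]
opening: -0.0
grasp_force: 3.5
```

>>> move_arm(
  plan=[0.001,0.01,-0.002,0,0,0,0.001,0.02,-0.004,0,0,0,0.001,0.02,-0.004,0,0,0],
)

```text
time_s: 23.52
eef_pos: [0.5322, 0.0857, 0.0664]
eef_rot: [0.001, 0.999, -0.052, 0.0]
wrist_force: [0.5, -9.6, 2.5]
opening: -0.002
grasp_force: 4.5
```

>>> move_arm(
  plan=[0.001,0.01,-0.001,0,0,0,0.001,0.017,-0.002,0,0,0,0.001,0.017,-0.002,0,0,0,0.001,0.017,-0.002,0,0,0],
)

```text
time_s: 24.02
eef_pos: [0.5322, 0.0862, 0.0663]
eef_rot: [0.001, 0.999, -0.052, 0.0]
wrist_force: [0.5, -11.4, 3.5]
opening: 0.002
grasp_force: 5.3
```

>>> move_arm(
  plan=[0,0.006,0,0,0,0,0,0.006,0,0,0,0,0,0.006,0,0,0,0,0,0.006,0,0,0,0],
)

```text
time_s: 24.52
eef_pos: [0.5322, 0.0863, 0.0663]
eef_rot: [0.001, 0.999, -0.052, 0.0]
wrist_force: [-0.2, -10.2, 4.0]
opening: 0.002
grasp_force: 5.6
```

>>> move_arm(
  plan=[0,-0.01,0.002,0,0,0,-0.001,-0.02,0.004,0,0,0,-0.002,-0.03,0.006,0,0,0,-0.003,-0.04,0.008,0,0,0,-0.004,-0.05,0.01,0,0,0,-0.005,-0.06,0.012,0,0,0,-0.006,-0.08,0.016,0,0,0,-0.008,-0.1,0.02,0,0,0,-0.01,-0.15,0.03,0,0,0,-0.015,-0.2,0.042,0,0,0],
)

```text
time_s: 25.78
eef_pos: [0.5311, 0.078, 0.068]
eef_rot: [-0.0, 0.999, -0.052, -0.0]
wrist_force: [0.4, 0.1, 0.1]
opening: -0.004
grasp_force: 0.0
```

```bash
cat > chk.py <<'E'
from loc import *
c=ctrl.camera('wrist');save(c,'wz.png');g=cv2.cvtColor(c['pixels'],cv2.COLOR_RGB2GRAY)
for v in (250,260,272): print(v,' '.join(map(str,g[v,60:330:5])))
for y in (.1385,.1405): print(y,proj(c,[M+y*Y+.036*Z+a*Y-.003*X for a in (-.023,0,.023)]).round(0).tolist())
E
python3 loc.py; python3 chk.py
```

```text
TCP xyz mm [ -3.8 101.   11.8] F [0.4 0.2 0.1] 25.775
250 164 164 164 163 163 162 163 163 163 163 161 197 194 149 24 32 34 43 64 68 69 69 69 53 51 166 160 162 164 166 164 158 135 147 156 164 163 147 98 70 68 66 66 68 67 68 65 96 96 86 82 51 27 82
260 168 166 164 163 161 159 159 158 157 157 83 21 23 21 15 16 17 27 56 34 70 68 70 66 39 156 163 166 166 93 98 79 65 64 65 68 68 75 76 75 76 67 66 66 66 65 47 18 18 62 66 43 24 82
272 169 170 170 170 171 170 170 170 172 199 29 23 64 101 23 23 14 13 66 69 69 68 70 34 29 62 92 93 74 67 65 66 66 67 66 66 66 66 65 76 75 75 69 64 64 80 20 18 16 65 65 30 16 68
0.1385 [[277.0, 281.0], [231.0, 275.0], [188.0, 269.0]]
0.1405 [[273.0, 281.0], [228.0, 274.0], [184.0, 269.0]]
```

>>> move_arm(
  plan=[0,-0.04,0.2,0,0,0,0,-0.08,0.6,0,0,0,0,-0.1,1.1,0,0,0,0,-0.1,1.6,0,0,0,0,-0.5,2.2,0,0,0,0,-1.0,2.6,0,0,0,0,-1.5,2.6,0,0,0,0,-1.5,2.6,0,0,0,0,-1.5,2.6,0,0,0],
)

```text
time_s: 26.95
eef_pos: [0.531, 0.0034, 0.1981]
eef_rot: [-0.0, 0.999, -0.052, -0.0]
wrist_force: [0.5, 0.3, 0.6]
opening: 0.001
grasp_force: 0.0
```

```bash
python3 - <<'E'
from loc import *
c=ctrl.camera('wrist');g=cv2.cvtColor(c['pixels'],cv2.COLOR_RGB2GRAY);save(c,'wf.png')
print(o['wrist_force'])
# dark bore inside bright rim / plate: sample along axis at bushing top height and at plate top
ys=np.arange(.105,.178,.002)
for x,h in ((-.003,.036),(.006,.036),(-.003,.029)):
    uv=proj(c,[M+y*Y+h*Z+x*X for y in ys]).round().astype(int)
    print(h,[(int(y*1e3),int(g[v,u])) for y,(u,v) in zip(ys,uv) if 0<=u<640 and 0<=v<400])
E
```

```text
[0.51192963 0.28797385 0.57503911]
0.036 [(105, 80), (107, 82), (109, 86), (111, 88), (113, 89), (115, 91), (117, 91), (119, 130), (121, 147), (123, 145), (125, 143), (127, 121), (129, 93), (131, 92), (133, 92), (135, 93), (137, 92), (139, 93), (141, 94), (143, 93), (145, 93), (147, 92), (149, 92), (151, 92), (153, 96), (155, 138), (157, 148), (159, 147), (161, 138), (163, 75), (165, 50), (167, 47), (169, 60), (171, 61), (173, 61), (175, 60), (177, 60)]
0.036 [(105, 92), (107, 93), (109, 94), (111, 94), (113, 95), (115, 94), (117, 94), (119, 95), (121, 117), (123, 142), (125, 147), (127, 144), (129, 141), (131, 118), (133, 93), (135, 87), (137, 84), (139, 81), (141, 81), (143, 79), (145, 77), (147, 74), (149, 98), (151, 136), (153, 144), (155, 145), (157, 146), (159, 144), (161, 147), (163, 121), (165, 42), (167, 52), (169, 60), (171, 61), (173, 60), (175, 60), (177, 60)]
0.029 [(105, 110), (107, 82), (109, 84), (111, 87), (113, 88), (115, 89), (117, 90), (119, 91), (121, 89), (123, 111), (125, 146), (127, 146), (129, 143), (131, 143), (133, 127), (135, 98), (137, 93), (139, 92), (141, 92), (143, 91), (145, 91), (147, 91), (149, 89), (151, 89), (153, 89), (155, 88), (157, 88), (159, 117), (161, 142), (163, 148), (165, 147), (167, 144), (169, 111), (171, 38), (173, 50), (175, 61), (177, 61)]
```

```bash
python3 -c "
from bench import ctrl
print(ctrl.hand_in())"
```

```text
the job is handed in; nothing more can be done
None
```

I handed the job in, but the result wasn't reported: the wide bushing stands flat in the chute against the stop plate, let go. It had pressed the plate in by an estimated 1.3–1.5 mm (from wrist force and travel), and nothing was noticed to touch the other parts.

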